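# Find the hidden drawer release in a shop display stand

### The arm

A 6-joint arm with a two-finger parallel gripper is mounted at the origin on the work surface. World frame = base frame: x ahead of the robot, y to its left, z up, the work surface at z = 0. Lengths are in m, angles in degrees, forces in N, time in s.
With the tool pointing down it reaches from about 0.25 to 0.725 m from the base axis. Payload 9.7 kg.
Tool frame: the origin (TCP) lies between the finger pads; the fingertips stand 11 mm ahead of it and the grasp point (between the pads) lies 8 mm behind it; z points along the fingers, y is the direction in which the jaws open and shut (so a half turn about z gives the same grasp; the last joint's range is limited). The gripper opens to 85 mm and grips with 20 to 120 N. Pads are 22 mm wide; open, the fingers measure 114 mm over their backs; the gripper's body (76 mm by 85 mm) begins 54 mm behind the grasp point. The pads swing forward as they close: fully open they stand 13 mm farther back than shut.
Start: joints at [-75.287, 4.979, 10.078, 95.1, 0, 90], TCP at [0.14, -0.532, 0.242] pointing down, gripper open.
Joint ranges: [-179.16, 179.16], [-48.56, 103.87], [-65.8, 70.77], [-126.05, 130.52], [-82.76, 87.17], [-180, 180]. Speed limits (degrees/s): [127.2, 127.2, 147.25, 180, 180, 180].

### API

Orientations are given as [roll, pitch, yaw] about the fixed x, y, z axes, in that order (R = Rz(yaw) Ry(pitch) Rx(roll)).
In Python, from workcell import bot gives the robot as it stands.
- The arm moves only by the tool play_rows, never from a script. Its argument "targets" is a list of rows, each an object of numbers: "fingers": the gripper command: -1 is shut, 1 is fully open, values between are in proportion; "x", "y", "z": the shift along the tool's x, y, z in m; "wx", "wy", "wz": the turn, a rotation vector about the tool's x, y, z in degrees. In form: [{"fingers": .., "x": .., "y": .., "z": .., "wx": .., "wy": .., "wz": ..}, ...]. A call has 1 to 20 rows; each row is the pose to reach, as a shift and turn from the pose commanded when the call began, along the tool's axes at that moment; what a row does not reach only later rows make up. A row lasts 1/12 s, in which the tool goes at most 41.7 mm and 7.16 degrees, less where a joint would pass 70% of its speed; a pose out of reach is approached as far as the arm can. A call with a gripper value outside its range is refused whole. The fingers move at their own pace and stop on an object; "grip_force" is the grip in N (left out, the last holds). Time passes only in rows, so rows that repeat a pose let the fingers close. It gives the time, the measured TCP pose, the force and the opening at its end, in the units of the state.
- bot.get_obs(): the state, without advancing time (a new reading comes with each control period).
- bot.camera(name): name is "scene" or "top"; returns (picture, depth): 420x560x3 uint8, blue, green, red; 420x560 float32, m along the optical axis (not along the pixel's ray), 0 where there is no reading.
- bot.get_calibration(name): a dict with "fx", "fy", "cx", "cy" (pixels), "camera_from_world" (4x4, takes a point from world to camera coordinates). Camera axes: x right, y down, z forward; pixel columns grow to the right and rows downward; lengths in m; the calibration is good to about 2 mm. A picture is of the moment at which its call begins. get_calibration takes no time and is no camera call.
- bot.job_done(): hands the job in, once; it reports no verdict.
Trained networks look in the newest picture that a camera, given by its name, has taken for a name from the list of things; names that differ only in an ending like _2 or _b are one class to them, and where a whole thing is asked for, a point or a joint stands for the part that bears it (a point fixed in the world has none). Each returns a list of dicts, best first, with "confidence" (0 to 1); they miss things now and then, are a little off and sometimes report something else, mostly with a low value. They report only what shows in the picture. A call takes as long as a camera call.
- bot.look_for(query, camera): "extent" ([left, top, right, bottom] in pixels, round what is visible of it).
- bot.outline_of(query, camera): "region" (420x560 bool, what is visible of it) and "extent" ([left, top, right, bottom] in pixels, round what is visible of it).
- bot.place_of(query, camera): "point" ([row, column] in pixels: a listed point, or the origin of a listed thing).
The state is a dict: "time": time; "q": joint angles; "qd": joint speeds; "joint_efforts": joint torques, N m; "ee_pos": TCP position; "tcp_rot": TCP orientation; "wrist_force": force on the tool from outside, world axes, zero at the start; "torque": the same for the moment, N m; "opening": finger opening in m.
Only numpy, scipy, OpenCV 4.12 (cv2) and the standard library are available. Lean on these libraries where they do the work, as an engineer would, in place of code of your own. Each camera call takes 0.05 s, during which the arm holds its last target.

### The job

The drawer of the white display stand has no handle; its hidden catch is under one of the five identical metal plates set into the stand's top, the only one that gives when pressed. Feel along the plates with the fingertips, push the live one down until the drawer springs open by itself, then take the hand away so that the plate comes back up. Do not touch the drawer, and leave the products standing where they are.

Things in the scene. Friction and masses are not known exactly. Their poses are not given: they have to be found in the camera images.
- stand: White display stand fixed on the table: low box 240 mm deep (its x), 360 wide (its y), 70 high; origin at the centre of its underside, z up. Its flat top holds a row of five identical metal plates 56 mm apart along its y, at x = -50 mm (robot side). Four are rigid; one, different each time and looking no different, is the push release. The drawer is in its +x face (away from the robot).
- release (a joint): How far the live plate is pushed down, m: 0 at rest, 0.007 at its stop. A spring resists with about 1.6 N at first and 4.7 N at the stop; the catch lets go at about 0.0045. It rises again when let go.
- drawer (a joint): How far the drawer is out of the stand, m: closed about 0 (held by the catch, pushed outward by a spring), 0.060 at its stop. Once the catch lets go it runs out along the stand's +x by itself in about half a second and stays out.
- drawer_front (a point): Centre of the outer face of the white drawer's front, 340 mm wide by 48 mm high, no handle; flush in the stand's +x face when shut (120 mm from the stand's origin, 34 mm up). It moves with the drawer.
- mini_speaker: Loose metal mini speaker, cylinder 44 mm across and 45 mm high, standing on the stand's top; origin at the centre of its underside.
- bud_case: Loose white rounded earbud case, 46 by 60 by 22 mm high, lying on the stand's top; origin at the centre of its underside.
- tub: Loose clear tub on a round base, 54 mm across and 52 mm high, standing on the stand's top; origin at the centre of its underside. These three stand, in any order, some 75 mm in +x of the stand's middle, at about 110 mm spacing.
- big_speaker: Loose dark metal speaker, cylinder 76 mm across and 62 mm high, standing on the table beside the stand's -y end; origin at the centre of its underside.
- plate1 (a point): Centre of the face of plate 1 of the row (1 at the stand's -y end, 5 at its +y end), at rest; axes as the stand's. A 46 mm square dark steel plate in a 48 mm opening, its face 2 mm below the white top (68 mm above the table). It may be rigid or the live one.
- plate2 (a point): Centre of the face of plate 2 of the row (1 at the stand's -y end, 5 at its +y end), at rest; axes as the stand's. A 46 mm square dark steel plate in a 48 mm opening, its face 2 mm below the white top (68 mm above the table). It may be rigid or the live one.
- plate3 (a point): Centre of the face of plate 3 of the row (1 at the stand's -y end, 5 at its +y end), at rest; axes as the stand's. A 46 mm square dark steel plate in a 48 mm opening, its face 2 mm below the white top (68 mm above the table). It may be rigid or the live one.
- plate4 (a point): Centre of the face of plate 4 of the row (1 at the stand's -y end, 5 at its +y end), at rest; axes as the stand's. A 46 mm square dark steel plate in a 48 mm opening, its face 2 mm below the white top (68 mm above the table). It may be rigid or the live one.
- plate5 (a point): Centre of the face of plate 5 of the row (1 at the stand's -y end, 5 at its +y end), at rest; axes as the stand's. A 46 mm square dark steel plate in a 48 mm opening, its face 2 mm below the white top (68 mm above the table). It may be rigid or the live one.

How it is judged:
By the outcome, as a careful person would: the job done as asked, in the order asked, and still so for the second after the job is handed in, with the robot touching nothing.
It also fails if it takes over 48 s, if anything falls off the work surface, if the arm or the gripper's body presses on something with over 40 N, if the wrist force passes 120 N, or if a joint passes its speed limit or range.

## Working session

There is one attempt and no reset: what is moved stays moved. The work goes in short steps, Python scripts to look and compute and a tool call to move; the robot and the scene stay as the last step left them, time stands still between calls to the robot, and variables do not carry over. Pictures are saved under pics/ and viewed, and the job is handed in when it is done.

Besides the shell and the picture viewer there is one more tool, called after "Request:" by a JSON object that holds its "op" and its "data", one argument or row to a line. play_rows: Moves the arm, as the interface text tells. Its arguments: {"type":"object","properties":{"targets":{"type":"array","items":{"type":"object","properties":{"fingers":{"type":"number"},"x":{"type":"number"},"y":{"type":"number"},"z":{"type":"number"},"wx":{"type":"number"},"wy":{"type":"number"},"wz":{"type":"number"}}}},"grip_force":{"type":"number"}},"required":["targets"]}

```bash
mkdir -p pics; cat > h.py <<'E'
from workcell import bot
import numpy as np, cv2
def w(cam,d,r,c):
    k=bot.get_calibration(cam)
    r=int(round(r));c=int(round(c))
    z=np.median([v for v in d[max(0,r-2):r+3,max(0,c-2):c+3].ravel() if v>0])
    p=np.array([(c-k["cx"])/k["fx"]*z,(r-k["cy"])/k["fy"]*z,z,1])
    return (np.linalg.inv(k["camera_from_world"])@p)[:3]
E
python3 - <<'E'
from h import *
for cam in("top","scene"):
    im,d=bot.camera(cam); cv2.imwrite(f"pics/{cam}0.png",im); np.save(f"{cam}.npy",d)
im,d=bot.camera("top")
for n in["plate1","plate2","plate3","plate4","plate5","mini_speaker","tub","bud_case","big_speaker","drawer_front"]:
    for o in bot.place_of(n,"top")[:2]:
        print(n,o["confidence"],np.round(o["point"],1),np.round(w("top",d,*o["point"]),4))
o=bot.get_obs();print(o)
E
```

```text
plate1 0.94 [247.4 298.6] [ 0.5436 -0.0785  0.0673]
plate1 0.91 [243.4 330. ] [ 0.5491 -0.1319  0.0672]
plate2 0.94 [247.4 298.6] [ 0.5436 -0.0785  0.0673]
plate2 0.91 [243.4 330. ] [ 0.5491 -0.1319  0.0672]
plate3 0.94 [247.4 298.6] [ 0.5436 -0.0785  0.0673]
plate3 0.91 [243.4 330. ] [ 0.5491 -0.1319  0.0672]
plate4 0.94 [247.4 298.6] [ 0.5436 -0.0785  0.0673]
plate4 0.91 [243.4 330. ] [ 0.5491 -0.1319  0.0672]
plate5 0.94 [247.4 298.6] [ 0.5436 -0.0785  0.0673]
plate5 0.91 [243.4 330. ] [ 0.5491 -0.1319  0.0672]
mini_speaker 0.85 [168.5 329.1] [ 0.6683 -0.1304  0.116 ]
tub 0.88 [174.1 210. ] [0.6614 0.0659 0.122 ]
bud_case 0.6 [176.6 257.4] [ 0.6624 -0.0099  0.0919]
big_speaker 0.74 [209.8 421.7] [ 0.6032 -0.2959  0.0632]
big_speaker 0.55 [176.9 255.9] [ 0.6625 -0.0082  0.0919]
{'time': 0.65, 'q': array([-7.52852306e+01,  4.97596823e+00,  1.00781927e+01,  9.50977423e+01,
        3.97425484e-04,  8.99973875e+01]), 'qd': array([-0.07969433, -0.0447008 , -0.04968514, -0.05188257, -0.0561977 ,
       -0.05660518]), 'joint_efforts': array([ 2.07664721e-04, -5.19892395e+01,  4.64750540e+01,  9.95829796e-04,
       -2.64074765e-05, -1.12456578e-05]), 'ee_pos': array([ 0.13970715, -0.53196577,  0.2423121 ]), 'tcp_rot': array([ 1.79995518e+02, -3.97221114e-04,  1.47173819e+01]), 'wrist_force': array([ 0.09721689, -0.47549711, -0.05106222]), 'torque': array([ 0.03112727, -0.02078607,  0.00880888]), 'opening': 0.08512488160894575}
```

View pics/top0.png

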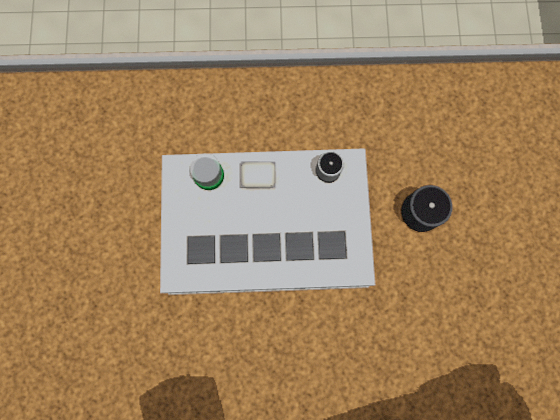

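View pics/scene0.png

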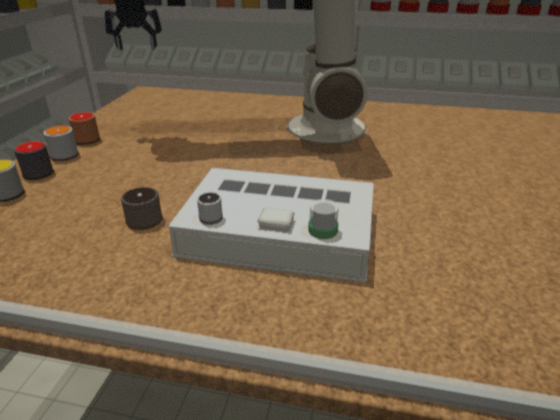

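```bash
python3 - <<'E'
from h import *
im,d=bot.camera("top")
for o in bot.place_of("plate1","top"):
    print(o["confidence"],np.round(o["point"],1),np.round(w("top",d,*o["point"]),4))
for o in bot.look_for("plate1","top"): print(o)
E
```

```text
0.92 [246.3 331.7] [ 0.5437 -0.135   0.0682]
0.87 [247.1 297.6] [ 0.5436 -0.0768  0.0681]
0.8 [246.  268.3] [ 0.5467 -0.0256  0.0678]
0.66 [246.3 237.9] [0.5479 0.0256 0.0682]
{'extent': [160.5, 147.0, 373.8, 294.1], 'confidence': 0.65}
```

The top view shows the five dark plates at columns of about 201, 234, 266, 299 and 332, rows 250 to 245. The products are near row 170, and the big speaker is at (430, 207). Next I'll segment the plates precisely.

```bash
python3 - <<'E'
from h import *
im=cv2.imread("pics/top0.png");d=np.load("top.npy")
g=im.max(2); m=((g<120)).astype(np.uint8); m[:225]=0;m[275:]=0;m[:,:175]=0;m[:,355:]=0
m=cv2.morphologyEx(cv2.morphologyEx(m,cv2.MORPH_CLOSE,np.ones((5,5))),cv2.MORPH_OPEN,np.ones((5,5)))
n,l,s,c=cv2.connectedComponentsWithStats(m)
k=bot.get_calibration("top");T=np.linalg.inv(k["camera_from_world"])
P=[]
for i in range(1,n):
    u,v=c[i]; r=T[:3,:3]@[(u-k["cx"])/k["fx"],(v-k["cy"])/k["fy"],1]
    p=T[:3,3]+r*(0.068-T[2,3])/r[2]; P.append(p)
    print(s[i],c[i].round(1),p.round(4),w("top",d,v,u).round(4))
P=np.array(sorted(P,key=lambda p:p[1])); 
t=np.arange(5)
f=[np.polyfit(t,P[:,j],1) for j in(0,1)];print(f, np.hypot(f[0][0],f[1][0]),np.degrees(np.arctan2(-f[0][0],f[1][0])))
for i in t: print("plate",i+1,np.polyval(f[0],i).round(4),np.polyval(f[1],i).round(4))
E
```

```text
[318 231  29  28 757] [332.  244.9] [ 0.5457 -0.135   0.068 ] [ 0.5456 -0.1352  0.067 ]
[286 233  28  28 751] [299.2 246.3] [ 0.5448 -0.0788  0.068 ] [ 0.5452 -0.0786  0.0679]
[220 235  28  28 770] [233.4 248.3] [0.5443 0.0335 0.068 ] [0.5448 0.0342 0.0679]
[253 234  28  28 756] [266.3 247.3] [ 0.5445 -0.0226  0.068 ] [ 0.545  -0.0221  0.0679]
[187 236  28  28 775] [200.5 249.4] [0.5437 0.0897 0.068 ] [0.5445 0.0905 0.0681]
[array([-4.33059932e-04,  5.45443801e-01]), array([ 0.05617829, -0.13500174])] 0.05617996127726138 0.44166552584683466
plate 1 0.5454 -0.135
plate 2 0.545 -0.0788
plate 3 0.5446 -0.0226
plate 4 0.5441 0.0335
plate 5 0.5437 0.0897
```

Request:
{"op": "play_rows", "data": {
  "targets": [
    {"fingers": -1,"x": 0.03,"y": -0.017,"z": 0.005,"wz": 1},
    {"fingers": -1,"x": 0.06,"y": -0.034,"z": 0.01,"wz": 2},
    {"fingers": -1,"x": 0.09,"y": -0.051,"z": 0.02,"wz": 3},
    {"fingers": -1,"x": 0.12,"y": -0.068,"z": 0.03,"wz": 4},
    {"fingers": -1,"x": 0.15,"y": -0.085,"z": 0.04,"wz": 5},
    {"fingers": -1,"x": 0.18,"y": -0.103,"z": 0.05,"wz": 6},
    {"fingers": -1,"x": 0.21,"y": -0.12,"z": 0.06,"wz": 7},
    {"fingers": -1,"x": 0.24,"y": -0.137,"z": 0.07,"wz": 8},
    {"fingers": -1,"x": 0.27,"y": -0.154,"z": 0.08,"wz": 9},
    {"fingers": -1,"x": 0.3,"y": -0.171,"z": 0.09,"wz": 10},
    {"fingers": -1,"x": 0.33,"y": -0.188,"z": 0.1,"wz": 11},
    {"fingers": -1,"x": 0.36,"y": -0.205,"z": 0.11,"wz": 12},
    {"fingers": -1,"x": 0.39,"y": -0.222,"z": 0.122,"wz": 13},
    {"fingers": -1,"x": 0.42,"y": -0.239,"z": 0.122,"wz": 14.28},
    {"fingers": -1,"x": 0.45,"y": -0.257,"z": 0.122,"wz": 14.28},
    {"fingers": -1,"x": 0.475,"y": -0.271,"z": 0.122,"wz": 14.28},
    {"fingers": -1,"x": 0.487,"y": -0.278,"z": 0.122,"wz": 14.28},
    {"fingers": -1,"x": 0.493,"y": -0.281,"z": 0.122,"wz": 14.28},
    {"fingers": -1,"x": 0.493,"y": -0.281,"z": 0.122,"wz": 14.28},
    {"fingers": -1,"x": 0.493,"y": -0.281,"z": 0.122,"wz": 14.28}
  ]
}}

```text
$.targets[0]: bad value
```

Request:
{"op": "play_rows", "data": {
  "targets": [
    {"fingers": -1,"x": 0.03,"y": -0.017,"z": 0.005,"wx": 0,"wy": 0,"wz": 1},
    {"fingers": -1,"x": 0.06,"y": -0.034,"z": 0.01,"wx": 0,"wy": 0,"wz": 2},
    {"fingers": -1,"x": 0.09,"y": -0.051,"z": 0.02,"wx": 0,"wy": 0,"wz": 3},
    {"fingers": -1,"x": 0.12,"y": -0.068,"z": 0.03,"wx": 0,"wy": 0,"wz": 4},
    {"fingers": -1,"x": 0.15,"y": -0.085,"z": 0.04,"wx": 0,"wy": 0,"wz": 5},
    {"fingers": -1,"x": 0.18,"y": -0.103,"z": 0.05,"wx": 0,"wy": 0,"wz": 6},
    {"fingers": -1,"x": 0.21,"y": -0.12,"z": 0.06,"wx": 0,"wy": 0,"wz": 7},
    {"fingers": -1,"x": 0.24,"y": -0.137,"z": 0.07,"wx": 0,"wy": 0,"wz": 8},
    {"fingers": -1,"x": 0.27,"y": -0.154,"z": 0.08,"wx": 0,"wy": 0,"wz": 9},
    {"fingers": -1,"x": 0.3,"y": -0.171,"z": 0.09,"wx": 0,"wy": 0,"wz": 10},
    {"fingers": -1,"x": 0.33,"y": -0.188,"z": 0.1,"wx": 0,"wy": 0,"wz": 11},
    {"fingers": -1,"x": 0.36,"y": -0.205,"z": 0.11,"wx": 0,"wy": 0,"wz": 12},
    {"fingers": -1,"x": 0.39,"y": -0.222,"z": 0.122,"wx": 0,"wy": 0,"wz": 13},
    {"fingers": -1,"x": 0.42,"y": -0.239,"z": 0.122,"wx": 0,"wy": 0,"wz": 14.28},
    {"fingers": -1,"x": 0.45,"y": -0.257,"z": 0.122,"wx": 0,"wy": 0,"wz": 14.28},
    {"fingers": -1,"x": 0.475,"y": -0.271,"z": 0.122,"wx": 0,"wy": 0,"wz": 14.28},
    {"fingers": -1,"x": 0.487,"y": -0.278,"z": 0.122,"wx": 0,"wy": 0,"wz": 14.28},
    {"fingers": -1,"x": 0.493,"y": -0.281,"z": 0.122,"wx": 0,"wy": 0,"wz": 14.28},
    {"fingers": -1,"x": 0.493,"y": -0.281,"z": 0.122,"wx": 0,"wy": 0,"wz": 14.28},
    {"fingers": -1,"x": 0.493,"y": -0.281,"z": 0.122,"wx": 0,"wy": 0,"wz": 14.28}
  ]
}}

```text
time: 2.47
ee_pos: [0.5446, -0.1356, 0.1202]
tcp_rot: [180.0, 0.0, 0.4]
wrist_force: [-0.0, 0.2, -0.7]
opening: -0.0004
```

Request:
{"op": "play_rows", "data": {
  "targets": [
    {"fingers": -1,"x": 0,"y": 0,"z": 0.02,"wx": 0,"wy": 0,"wz": 0},
    {"fingers": -1,"x": 0,"y": 0,"z": 0.035,"wx": 0,"wy": 0,"wz": 0},
    {"fingers": -1,"x": 0,"y": 0,"z": 0.039,"wx": 0,"wy": 0,"wz": 0},
    {"fingers": -1,"x": 0,"y": 0,"z": 0.041,"wx": 0,"wy": 0,"wz": 0},
    {"fingers": -1,"x": 0,"y": 0,"z": 0.042,"wx": 0,"wy": 0,"wz": 0},
    {"fingers": -1,"x": 0,"y": 0,"z": 0.042,"wx": 0,"wy": 0,"wz": 0},
    {"fingers": -1,"x": 0,"y": 0,"z": 0.042,"wx": 0,"wy": 0,"wz": 0}
  ]
}}

```text
time: 3.05
ee_pos: [0.5452, -0.1356, 0.0792]
tcp_rot: [180.0, -0.1, 0.4]
wrist_force: [-0.1, -0.5, -0.1]
opening: 0.0005
```

Request:
{"op": "play_rows", "data": {
  "targets": [
    {"fingers": -1,"x": 0,"y": 0,"z": 0.001,"wx": 0,"wy": 0,"wz": 0},
    {"fingers": -1,"x": 0,"y": 0,"z": 0.001,"wx": 0,"wy": 0,"wz": 0},
    {"fingers": -1,"x": 0,"y": 0,"z": 0.001,"wx": 0,"wy": 0,"wz": 0}
  ]
}}

```text
time: 3.3
ee_pos: [0.5453, -0.1355, 0.0791]
tcp_rot: [179.9, -0.1, 0.4]
wrist_force: [-4.6, -0.4, 10.6]
opening: 0.0001
```

Request:
{"op": "play_rows", "data": {
  "targets": [
    {"fingers": -1,"x": 0,"y": 0,"z": 0.001,"wx": 0,"wy": 0,"wz": 0},
    {"fingers": -1,"x": 0,"y": 0,"z": 0.001,"wx": 0,"wy": 0,"wz": 0},
    {"fingers": -1,"x": 0,"y": 0,"z": 0.001,"wx": 0,"wy": 0,"wz": 0}
  ]
}}

```text
time: 3.55
ee_pos: [0.5453, -0.1355, 0.079]
tcp_rot: [179.9, -0.1, 0.4]
wrist_force: [-8.2, 0.6, 16.5]
opening: 0.0005
```

Request:
{"op": "play_rows", "data": {
  "targets": [
    {"fingers": -1,"x": 0,"y": 0,"z": -0.006,"wx": 0,"wy": 0,"wz": 0},
    {"fingers": -1,"x": 0,"y": 0,"z": -0.014,"wx": 0,"wy": 0,"wz": 0},
    {"fingers": -1,"x": 0,"y": -0.015,"z": -0.015,"wx": 0,"wy": 0,"wz": 0},
    {"fingers": -1,"x": 0,"y": -0.035,"z": -0.015,"wx": 0,"wy": 0,"wz": 0},
    {"fingers": -1,"x": 0,"y": -0.05,"z": -0.015,"wx": 0,"wy": 0,"wz": 0},
    {"fingers": -1,"x": 0,"y": -0.0562,"z": -0.015,"wx": 0,"wy": 0,"wz": 0},
    {"fingers": -1,"x": 0,"y": -0.0562,"z": -0.01,"wx": 0,"wy": 0,"wz": 0},
    {"fingers": -1,"x": 0,"y": -0.0562,"z": -0.005,"wx": 0,"wy": 0,"wz": 0},
    {"fingers": -1,"x": 0,"y": -0.0562,"z": -0.003,"wx": 0,"wy": 0,"wz": 0},
    {"fingers": -1,"x": 0,"y": -0.0562,"z": -0.001,"wx": 0,"wy": 0,"wz": 0},
    {"fingers": -1,"x": 0,"y": -0.0562,"z": -0.001,"wx": 0,"wy": 0,"wz": 0},
    {"fingers": -1,"x": 0,"y": -0.0562,"z": -0.001,"wx": 0,"wy": 0,"wz": 0}
  ]
}}

```text
time: 4.55
ee_pos: [0.5446, -0.0793, 0.0771]
tcp_rot: [180.0, 0.0, 0.4]
wrist_force: [0.6, 0.8, 0.5]
opening: -0.0005
```

Request:
{"op": "play_rows", "data": {
  "targets": [
    {"fingers": -1,"x": 0,"y": 0,"z": 0.001,"wx": 0,"wy": 0,"wz": 0},
    {"fingers": -1,"x": 0,"y": 0,"z": 0.001,"wx": 0,"wy": 0,"wz": 0},
    {"fingers": -1,"x": 0,"y": 0,"z": 0.001,"wx": 0,"wy": 0,"wz": 0}
  ]
}}

```text
time: 4.8
ee_pos: [0.5447, -0.0792, 0.0764]
tcp_rot: [180.0, -0.0, 0.4]
wrist_force: [-0.8, -2.0, 2.3]
opening: 0.0001
```

Plate 2 gives, with about 2 N at 2.6 mm down. I'll push it further.

Request:
{"op": "play_rows", "data": {
  "targets": [
    {"fingers": -1,"x": 0,"y": 0,"z": 0.001,"wx": 0,"wy": 0,"wz": 0},
    {"fingers": -1,"x": 0,"y": 0,"z": 0.002,"wx": 0,"wy": 0,"wz": 0},
    {"fingers": -1,"x": 0,"y": 0,"z": 0.003,"wx": 0,"wy": 0,"wz": 0},
    {"fingers": -1,"x": 0,"y": 0,"z": 0.003,"wx": 0,"wy": 0,"wz": 0},
    {"fingers": -1,"x": 0,"y": 0,"z": 0.004,"wx": 0,"wy": 0,"wz": 0},
    {"fingers": -1,"x": 0,"y": 0,"z": 0.004,"wx": 0,"wy": 0,"wz": 0},
    {"fingers": -1,"x": 0,"y": 0,"z": 0.004,"wx": 0,"wy": 0,"wz": 0}
  ]
}}

```text
time: 5.38
ee_pos: [0.5448, -0.0789, 0.0724]
tcp_rot: [180.0, -0.0, 0.4]
wrist_force: [-1.4, -2.8, 4.6]
opening: 0.0
```

```bash
python3 - <<'E'
from h import *
im,d=bot.camera("scene"); cv2.imwrite("pics/scene1.png",im)
print(bot.get_obs()["wrist_force"],bot.get_obs()["ee_pos"])
E
```

```text
[-1.62318395 -3.84955652  3.97871866] [ 0.54484606 -0.0788687   0.07237906]
```

View pics/scene1.png

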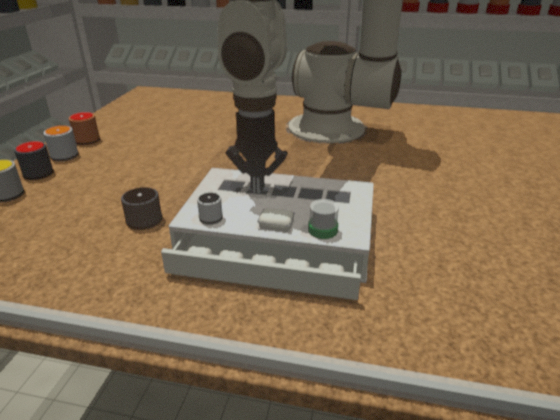

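The drawer is out: its front now lies along rows 255 to 290, and the products are where they were. I'll lift straight up.

Request:
{"op": "play_rows", "data": {
  "targets": [
    {"fingers": -1,"x": 0,"y": 0,"z": -0.003,"wx": 0,"wy": 0,"wz": 0},
    {"fingers": -1,"x": 0,"y": 0,"z": -0.008,"wx": 0,"wy": 0,"wz": 0},
    {"fingers": -1,"x": 0,"y": 0,"z": -0.02,"wx": 0,"wy": 0,"wz": 0},
    {"fingers": -1,"x": 0,"y": 0,"z": -0.04,"wx": 0,"wy": 0,"wz": 0},
    {"fingers": -1,"x": -0.03,"y": 0,"z": -0.07,"wx": 0,"wy": 0,"wz": 0},
    {"fingers": -1,"x": -0.06,"y": 0,"z": -0.1,"wx": 0,"wy": 0,"wz": 0},
    {"fingers": -1,"x": -0.09,"y": 0,"z": -0.12,"wx": 0,"wy": 0,"wz": 0},
    {"fingers": -1,"x": -0.12,"y": 0,"z": -0.14,"wx": 0,"wy": 0,"wz": 0},
    {"fingers": -1,"x": -0.15,"y": 0,"z": -0.15,"wx": 0,"wy": 0,"wz": 0},
    {"fingers": -1,"x": -0.18,"y": 0,"z": -0.15,"wx": 0,"wy": 0,"wz": 0},
    {"fingers": -1,"x": -0.2,"y": 0,"z": -0.15,"wx": 0,"wy": 0,"wz": 0},
    {"fingers": -1,"x": -0.2,"y": 0,"z": -0.15,"wx": 0,"wy": 0,"wz": 0},
    {"fingers": -1,"x": -0.2,"y": 0,"z": -0.15,"wx": 0,"wy": 0,"wz": 0}
  ]
}}

```text
time: 6.52
ee_pos: [0.3444, -0.0801, 0.2234]
tcp_rot: [-180.0, -0.1, 0.4]
wrist_force: [0.6, -0.0, -0.3]
opening: 0.0001
```

```bash
python3 - <<'E'
from h import *
a,da=bot.camera("scene"); b,d=bot.camera("top"); cv2.imwrite("pics/top2.png",b); cv2.imwrite("pics/scene2.png",a)
for n in["mini_speaker","tub","bud_case","big_speaker","drawer_front"]:
    for o in bot.place_of(n,"top")[:1]:
        print(n,o["confidence"],np.round(o["point"],1),np.round(w("top",d,*o["point"]),4))
for u,v in[(332,245),(299,246),(266,247),(233,248),(200,249)]: print(u,w("top",d,v,u).round(4))
for o in bot.place_of("drawer_front","scene")[:1]: print(o, w("scene",da,*o["point"]))
cv2.imwrite("pics/both2.png",np.vstack([a,b])[:, :][::1] if 0 else cv2.resize(np.hstack([a,b]),(800,300)))
print(bot.get_obs()["ee_pos"],bot.get_obs()["wrist_force"])
E
```

```text
tub 0.96 [174.5 209.2] [0.6617 0.0676 0.1212]
bud_case 0.69 [175.8 257.5] [ 0.6643 -0.0116  0.0914]
big_speaker 0.91 [210.1 419.7] [ 0.6035 -0.2927  0.0622]
drawer_front 0.92 [128.1 262.4] [ 0.7651 -0.0191  0.053 ]
332 [ 0.5456 -0.1352  0.067 ]
299 [ 0.5453 -0.0786  0.0674]
266 [ 0.545  -0.0221  0.0676]
233 [0.5448 0.0343 0.0674]
200 [0.5446 0.0906 0.0674]
{'point': [275.0, 258.9], 'confidence': 0.61} [ 0.77439729 -0.01792144  0.03415748]
[ 0.34501004 -0.08021081  0.2219859 ] [ 0.62041202 -0.50862487  0.29225143]
```

View pics/both2.png

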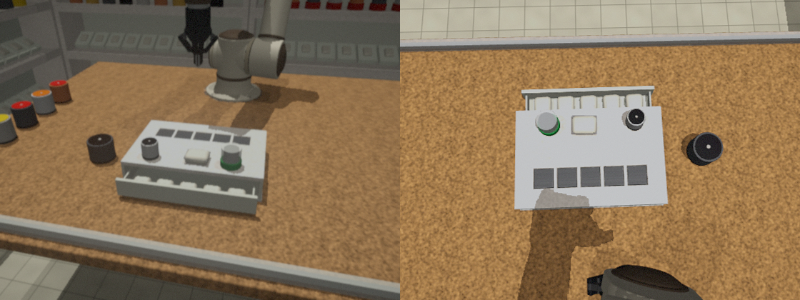

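The drawer front is at x = 0.774, where 0.775 is expected when it is fully out. Plate 2 is back level with the others, the products haven't moved, and the arm is clear.

```bash
python3 -c "
from h import *
print(bot.job_done())"
```

```text
the job is handed in; nothing more can be done
None
```

The drawer is open and the job is handed in, at about 6.8 s on the robot's clock. Plate 2 was the live one.

- **Feeling the plates:** Plate 1 was rigid, taking about 16 N vertically without giving. Plate 2 gave at about 2 N, so plates 3 to 5 were never touched. I pushed plate 2 about 6.6 mm down with about 4.6 N, and the drawer sprang out by itself.
- **After lifting away:** The drawer front measured x = 0.774, where 0.775 is expected with the drawer fully out. Plate 2 read 67.4 mm high, within 0.5 mm of the others. The wrist force was near zero.
- **Products:** The tub, bud case and big speaker were within about 3 mm of where they started, which is within the detector's scatter.
- **Check that failed:** The detector missed the mini speaker in the last picture. By eye it was standing in the same place.

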